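# Unlock the medicine drawer and lift it open

### The arm

A 6-joint arm with a two-finger parallel gripper is mounted at the origin on a cart in front of the work surface, level with it; the furniture and walls round the work are solid. World frame = base frame: x ahead of the robot, y to its left, z up, the work surface at z = 0. Lengths are in m, angles in rad, forces in N, time in s.
With the tool pointing down it reaches from about 0.35 to 0.775 m from the base axis. Payload 7.3 kg.
Tool frame: the origin (TCP) lies at the centre of the arm's flange, where the gripper is bolted on; the fingertips stand 178 mm ahead of it and the grasp point (between the pads) lies 159 mm ahead of it; z points along the fingers, y is the line along which they close (so a half turn about z gives the same grasp; the last joint's range is limited). The gripper opens to 92 mm and grips with 3 to 60 N. Pads are 19 mm wide; open, the fingers measure 130 mm over their backs; the gripper's body (75 mm by 190 mm) begins 47 mm behind the grasp point.
Start: joints at [-1.295, 0.342, 1.524, -0, 1.275, -0.146], TCP at [0.215, -0.479, 0.405] pointing down, gripper open.
Joint ranges: [-2.53, 2.53], [-0.77, 2.02], [0.04, 2.7], [-1, 4.14], [0.28, 2.66], [-3.11, 3.11]. Speed limits (rad/s): [2.57, 2.57, 3.14, 3.14, 3.14, 3.14].

### API

Orientations are given as [roll, pitch, yaw] about the fixed x, y, z axes, in that order (R = Rz(yaw) Ry(pitch) Rx(roll)).
In Python, from cell import robot gives the robot as it stands.
- The arm moves only by the shell command python3 drive.py 'ROWS' [OPENING] [FORCE]. ROWS is a JSON list of rows, 1 to 8 of them, each of 6 numbers: dx, dy, dz in cm, then a rotation vector rx, ry, rz in units of 0.25 rad; each row shifts and turns the commanded pose from where the row before left it, along the tool's axes as they then stand; what a row does not reach is not made up. A row lasts 1/12 s, in which the tool goes at most 0.0417 m and 0.125 rad, less where a joint would pass 70% of its speed; a pose out of reach is approached as far as the arm can. OPENING is the finger opening in m, set as the command begins (- or left out keeps the last). The fingers move at their own pace and stop on an object; FORCE is the grip in N (left out, the last holds). Time passes only in rows, so rows that do not move let the fingers close. It prints the time, the measured TCP pose, the force, the opening and the grip force at its end. Input that does not fit is refused with a message, and nothing moves.
- robot.observe(): the state, without advancing time (a new reading comes with each control period).
- robot.read_camera(name): name is "scene" or "top" or "wrist"; returns a dict with "image" (400x640x3 uint8, red, green, blue), "fx", "fy", "cx", "cy" (pixels), "pose" (4x4, takes a point from camera to world coordinates). Camera axes: x right, y down, z forward; pixel columns grow to the right and rows downward; lengths in m; the calibration is good to about 2 mm. The wrist camera is an equidistant fisheye: a pixel r from the principal point sees the ray r / f radians off the axis. A picture is of the moment at which its call begins. There is no depth.
- robot.hand_in(): hands the job in; it is judged then, once.
The state is a dict: "time": time; "qpos": joint angles; "qvel": joint speeds; "joint_efforts": joint torques, N m; "tool_pos": TCP position; "tool_rot": TCP orientation; "contact_force": force on the tool from outside, world axes, zero at the start; "torque": the same for the moment, N m; "opening": finger opening in m; "grip_force": force on a finger pad.
Only numpy, scipy, OpenCV 4.12 (cv2) and the standard library are available. Lean on these libraries where they do the work, as an engineer would, in place of code of your own. Each camera call takes 0.05 s, during which the arm holds its last target. There are 200 camera calls.

### The job

The medicine in the white drawer unit is locked away. Take the blue key from the wooden key stand, push it fully home in the lock on top of the unit and turn it clockwise to its stop so that the hidden bolt is withdrawn, then lift the drawer front over its catch by the upright pull and draw it well out. Leave the key turned in the lock, the yellow key in the stand and everything else where it stands.

Things in the scene. Friction and masses are not known exactly. Their poses are not given: they have to be found in the camera images.
- key_blue: Loose double-bit key, blue bow, 60 g, upright in a slot of the stand. Origin: shank axis, underside of the shoulder (steel disc 16 mm wide, 4 thick); z up, x in the flat plane of bow and wings, y its thickness. Bow 36 mm (x) by 12 mm (y), 10 to 60 mm above the origin, solid to 42 mm: grip across y about 30 mm above the origin. Half a turn about z looks and fits the same.
- key_tip (a point): Lower end of the blue key, 28 mm below its origin, same axes. Under the shoulder come a round shank 6 mm across, 12 mm long, then flat wings 24 mm (x) by 5 mm (y), 16 mm tall, whose last 7 mm taper to 14 by 2 mm at this point.
- key_yellow: Loose key like the blue one but with a yellow bow and wings 30 mm wide: it is for another lock, does not fit here and stays in the stand. Same origin and axes.
- key_stand: Fixed wooden block, foot 142 (x) by 62 mm (y), 34 mm high, origin under its centre. Two upright slots 33 by 7.5 mm, 31 mm deep, long side along its x, centred at x = -32 and +32 mm. The keys stand in them with a little play (which is where varies), shoulders on its top, bows in the plane of its x. On the counter; a fridge stands left of the robot.
- med_unit: Fixed white drawer unit, 170 (x) by 190 (y) by 100 mm high, origin under its centre (45 mm above the counter, on the wooden board that covers the range); its front faces its own -x. Steel lock plate on top, drawer below.
- lock_mouth (a point): Keyhole centre at the top of the lock plate, 103 mm above the unit's underside, 50 mm behind the unit's front; axes as med_unit. Slot 28 mm (x) by 7 mm (y) through the 8 mm plate. The blue key goes straight down, wings along x; fully home its shoulder rests on the plate, its origin here. It turns only with its origin less than 4 mm above; once turned it is caught.
- lock_turn (a joint): Angle of the lock plug under the plate, rad: 0 locked (slot along x), grows clockwise from above, stop at 1.25, stays where left, about 0.05 N m. The wings have some 0.1 to 0.2 rad of play in it, so the key turns about 1.4 rad to the stop. Past 0.9 the bolt (15 mm sideways per rad) is clear of the drawer; 1.0 or more counts as turned.
- drawer_pull (a point): Grip point in the drawer's upright pull: a dark bar 12 by 12 mm, 46 mm tall (25 to 71 mm above the unit's underside), 34 mm clear of the drawer front, held by arms at top and bottom. The point is on the bar's axis, 11 mm below its top, 138 mm from the unit's centre along -x. Axes as med_unit: pinch across y from above. Moves with the drawer.
- drawer_out (a joint): How far the drawer is drawn out along the unit's -x, m: 0 shut, 0.075 at its stop; well out is 0.05 or more. Takes about 2 N, stays where left. Even unlocked, the catch stops it within 3 mm unless it is lifted.
- drawer_lift (a joint): How far the drawer is lifted, m: 0 at rest, at most 0.010. It weighs about 0.42 kg and sinks back when let go. A lug under its front sits behind a rib: lift it 6 mm or more (best 8), draw it out 25 mm or more, then it is past the rib and can be let down.
- mug: Loose white mug, 99 mm tall, far left of the unit. Leave it alone. Origin under its centre.
- tablet_bottle: Loose small bottle with a white screw cap, 57 mm across, 122 mm tall, behind the key stand, left of the unit. Leave it alone. Origin under its centre.
- salt: Loose salt shaker, 44 mm across, 90 mm tall, right of the unit. Leave it alone. Origin under its centre.
- lime_a: Loose green lime, 52 mm long, back left. Leave it alone. Origin under its centre.
- lime_b: Loose green lime, 57 mm long, back left. Leave it alone. Origin under its centre.

How it is judged:
By the outcome, as a careful person would: the job done as asked, in the order asked, and still so for the second after the job is handed in, with the robot touching nothing.
It also fails if it takes over 61 s, if anything falls off the work surface, if the arm or the gripper's body presses on something with over 40 N, if the wrist force passes 120 N, or if a joint passes its speed limit or range.

## Working session

There is one attempt and no reset: what is moved stays moved. The work goes in short steps, Python scripts to look and compute and a shell command to move; the robot and the scene stay as the last step left them, time stands still between calls to the robot, and variables do not carry over. Pictures are saved under pics/ and viewed, at most 10 in all, crops included, and the job is handed in when it is done.

```bash
ls; mkdir -p pics
python3 - <<'E'
from cell import robot
import cv2,numpy as np
s=robot.observe();print(s)
for n in("scene","top"):
    c=robot.read_camera(n);cv2.imwrite(f"pics/{n}0.png",c["image"][:,:,::-1]);print(n,c["fx"],c["fy"],c["cx"],c["cy"],c["pose"].round(4).tolist())
    np.savez(f"{n}0.npz",**c)
E
```

```text
cell.py
drive.py
pics
{'time': 0.0, 'qpos': array([-1.29502710e+00,  3.42725284e-01,  1.52502910e+00, -1.09353359e-05,
        1.27542591e+00, -1.46026783e-01]), 'qvel': array([ 0.00025225,  0.0006681 ,  0.00091467,  0.00061184, -0.00016135,
        0.00121384]), 'joint_efforts': array([ 5.45005321e-06, -4.31244493e+01, -2.44225931e+01,  7.17272842e-02,
        5.58691949e-02, -1.20254103e-04]), 'tool_pos': array([ 0.21490178, -0.47884518,  0.40403921]), 'tool_rot': array([-3.14002039e+00, -2.20669381e-04,  4.21799023e-01]), 'contact_force': array([-0.25714981,  0.40313812, -0.21369441]), 'torque': array([3.85525583e-02, 7.43473469e-05, 1.73724235e-02]), 'grip_force': 0.0, 'opening': 0.09161040396197008}
scene 503.47199270990996 503.47199270990996 314.39196884822655 194.43810190591338 [[0.7154, -0.5254, 0.4606, -0.0419], [-0.6986, -0.5269, 0.4842, -0.8683], [-0.0117, -0.6681, -0.7439, 1.2226], [0.0, 0.0, 0.0, 1.0]]
top 414.8032346359305 414.8032346359305 324.12281130454 197.85337817396098 [[-0.0182, -0.9842, 0.1763, 0.3892], [-0.9998, 0.0188, 0.0014, -0.1846], [-0.0047, -0.1763, -0.9843, 1.2982], [0.0, 0.0, 0.0, 1.0]]
```

View pics/scene0.png

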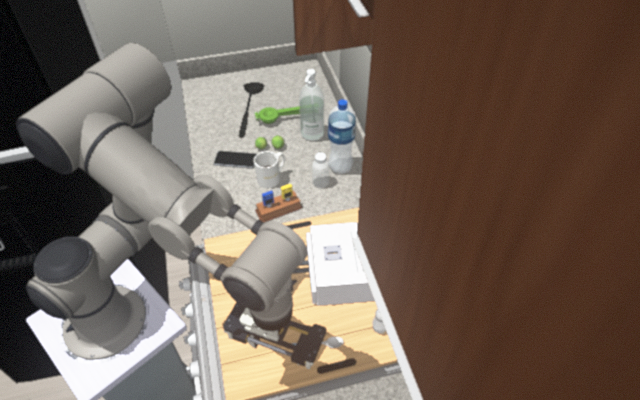

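View pics/top0.png

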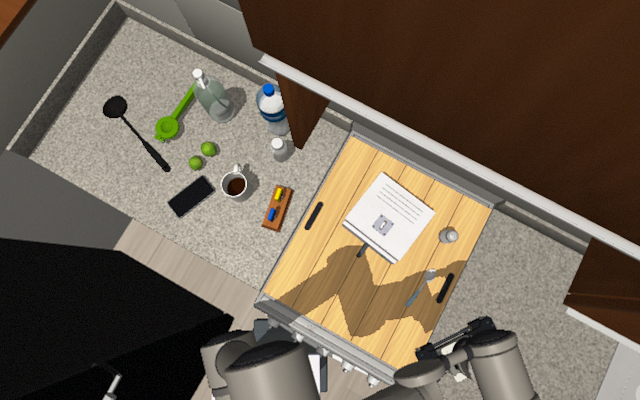

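The scene view shows the stand at (278,205), with blue key (268,198) and yellow (287,191), and the unit at (337,263). The top view shows the stand at (277,208), blue (272,214), yellow (279,193), the lock plate at (383,225) and the pull at (361,251).

Run:
```python
import cv2,numpy as np
t=np.load("top0.npz")["image"][:,:,::-1];s=np.load("scene0.npz")["image"][:,:,::-1]
f=lambda im,x,y,w,h,k:cv2.resize(im[y:y+h,x:x+w],None,fx=k,fy=k,interpolation=cv2.INTER_CUBIC)
a=np.hstack([f(t,255,180,50,60,5),f(t,335,165,110,60+40,5)[:300] if 0 else f(t,338,168,100,100,5)[:300]])
# layout: row1 top crops, row2 scene crops
A=f(t,255,180,50,60,5);B=f(t,338,170,100,92,5) 
C=f(s,250,178,56,46,5);D=f(s,300,215,80,92,5)
canvas=np.zeros((600,800,3),np.uint8)
canvas[0:300,0:250]=A;canvas[0:460,260:760]=B;canvas[310:540,0:280]=0
canvas[310:540,0:250]=C[:,:250]
cv2.imwrite("pics/cA.png",canvas)
cv2.imwrite("pics/cB.png",f(s,300,215,80,92,6))
```

```text
(no output)
```

View pics/cA.png

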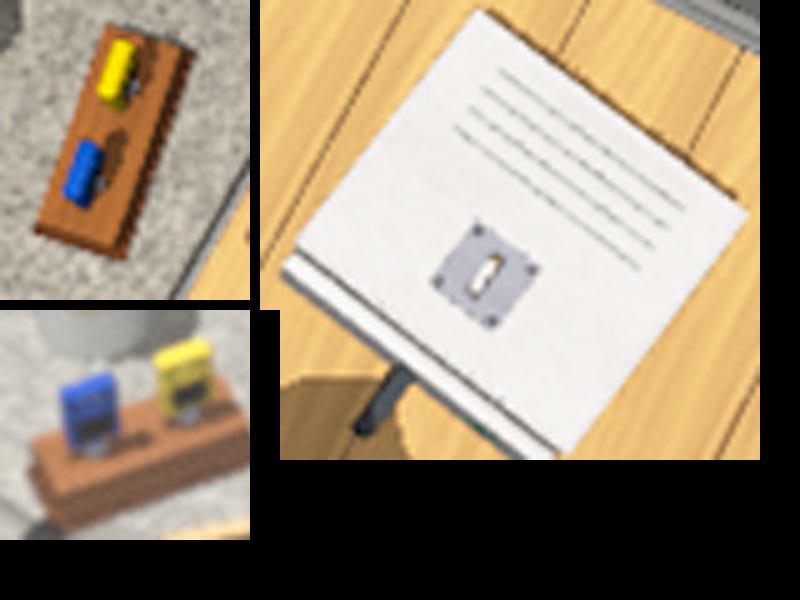

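View pics/cB.png

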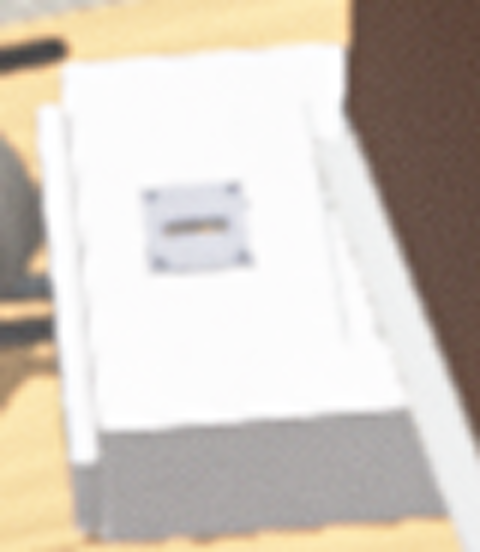

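Top crop: the slot is centred at (487,277), with the four screws at (478,229), (531,270), (491,322) and (438,282); the blue bow is around (85,172). Scene crops: the slot is at (196,227), with screws at (151,191), (233,188), (247,258) and (159,264); the top of the blue bow is at about (88,384).

```bash
cat > h.py <<'E'
import numpy as np,cv2
from scipy.spatial.transform import Rotation as R
def ray(c,u,v,fish=False):
    P=c["pose"];x=(u-c["cx"])/c["fx"];y=(v-c["cy"])/c["fy"]
    if fish:
        r=np.hypot(x,y);s=np.sin(r)/max(r,1e-9);d=np.array([x*s,y*s,np.cos(r)])
    else: d=np.array([x,y,1.])
    d=P[:3,:3]@d;return P[:3,3],d/np.linalg.norm(d)
def tri(rs):
    A=np.zeros((3,3));b=np.zeros(3)
    for o,d in rs:
        M=np.eye(3)-np.outer(d,d);A+=M;b+=M@o
    p=np.linalg.solve(A,b);return p,[round(float(np.linalg.norm((np.eye(3)-np.outer(d,d))@(p-o)))*1000,1) for o,d in rs]
def atz(r,z):
    o,d=r;return o+d*(z-o[2])/d[2]
def proj(c,p,fish=False):
    P=c["pose"];q=P[:3,:3].T@(np.asarray(p)-P[:3,3])
    if fish:
        r=np.hypot(q[0],q[1]);th=np.arctan2(r,q[2]);x,y=q[:2]/r*th
    else: x,y=q[:2]/q[2]
    return np.array([c["fx"]*x+c["cx"],c["fy"]*y+c["cy"]])
def load(n): return dict(np.load(n))
E
python3 - <<'E'
from h import *
t=load("top0.npz");s=load("scene0.npz")
T=lambda x,y:ray(t,338+(x-260+.5)/5-.5,170+(y+.5)/5-.5)
TA=lambda x,y:ray(t,255+(x+.5)/5-.5,180+(y+.5)/5-.5)
S=lambda x,y:ray(s,300+(x+.5)/6-.5,215+(y+.5)/6-.5)
SA=lambda x,y:ray(s,250+(x+.5)/5-.5,178+(y-310+.5)/5-.5)
print("slot",tri([T(487,277),S(196,227)]))
ts=[(478,229),(531,270),(491,322),(438,282)];ss=[(151,191),(233,188),(247,258),(159,264)]
for k in range(4):
  p=[tri([T(*ts[i]),S(*ss[(i+k)%4])]) for i in range(4)]
  print(k,[ (a.round(3).tolist(),b[0]) for a,b in p])
print("corners z.145",[atz(T(*q),.145).round(3).tolist() for q in((480,10),(748,213),(568,455),(297,245))])
print("pull top ~.116",atz(T(366,430),.116).round(3), atz(T(403,370),.116).round(3))
print("stand top corners",[atz(TA(*q),.034).round(3).tolist() for q in((107,22),(190,48),(126,247),(38,230))])
print("blue top of bow",tri([TA(83,165),SA(88,384)]),"yel",tri([TA(118,68),SA(183,350)]))
E
```

```text
slot (array([ 0.51567308, -0.34567413,  0.14609415]), [0.0, 0.0])
0 [([0.526, -0.331, 0.157], 17.4), ([0.516, -0.364, 0.192], 1.9), ([0.507, -0.359, 0.139], 19.1), ([0.518, -0.323, 0.094], 1.5)]
1 [([0.543, -0.342, 0.145], 0.0), ([0.52, -0.371, 0.144], 0.8), ([0.491, -0.347, 0.145], 0.4), ([0.514, -0.319, 0.147], 0.9)]
2 [([0.549, -0.348, 0.093], 1.3), ([0.503, -0.36, 0.155], 17.7), ([0.488, -0.342, 0.194], 2.6), ([0.529, -0.33, 0.14], 18.6)]
3 [([0.53, -0.337, 0.105], 20.6), ([0.5, -0.353, 0.202], 14.7), ([0.503, -0.353, 0.187], 19.5), ([0.535, -0.336, 0.087], 18.2)]
corners z.145 [[0.669, -0.348, 0.145], [0.549, -0.494, 0.145], [0.417, -0.386, 0.145], [0.536, -0.24, 0.145]]
pull top ~.116 [ 0.434 -0.278  0.116] [ 0.467 -0.3    0.116]
stand top corners [[0.662, -0.034, 0.034], [0.645, -0.085, 0.034], [0.522, -0.046, 0.034], [0.533, 0.008, 0.034]]
blue top of bow (array([ 0.5633039 , -0.0261171 ,  0.09215957]), [1.1, 1.1]) yel (array([ 0.62110483, -0.04725508,  0.09443847]), [0.4, 0.4])
```

Lock mouth comes out at about (0.517,-0.345,0.146), against an expected height of 0.148, and unit yaw at about -0.684. The pull is near (0.436,-0.279), which agrees with the lock position. The blue bow is near (0.563,-0.026) with its top at z 0.092 (expected 0.094), and stand yaw is about -0.31. I'll approach with tool yaw near 2.83, which leaves joint 6 room for the clockwise turn.

The manual's scale: shifts go in cm and turns go in units of 0.25 rad. Converting my numbers, 0.0336 m is 3.36, -0.0181 m is -1.81.

```bash
python3 drive.py '[[3.36,-1.81,0,0,0,0],[3.36,-1.81,0,0,0,0],[3.36,-1.81,0,0,0,0],[3.36,-1.81,0,0,0,0],[3.36,-1.81,0,0,0,0],[3.36,-1.81,0,0,0,0],[3.36,-1.81,0,0,0,0],[3.36,-1.81,0,0,0,0]]' && python3 drive.py '[[3.36,-1.81,0,0,0,0],[3.36,-1.81,0,0,0,0],[3.36,-1.81,0,0,0,0],[3.36,-1.81,0,0,0,0],[3.36,-1.81,0,0,0,0],[3.36,-1.81,0,0,0,0],[3.36,-1.81,0,0,0,0],[0,0,0,0,0,-0.48]]' && python3 drive.py '[[0,0,0,0,0,-0.48],[0,0,0,0,0,-0.48],[0,0,0,0,0,-0.48],[0,0,0,0,0,-0.48],[0,0,0,0,0,-0.48],[0,0,0,0,0,-0.48],[0,0,0,0,0,-0.48],[0,0,0,0,0,-0.48]]' && python3 drive.py '[[0,0,1,0,0,-0.48],[0,0,1,0,0,-0.48],[0,0,1,0,0,-0.48],[0,0,0,0,0,-0.48],[0,0,0,0,0,-0.48],[0,0,0,0,0,-0.48],[0,0,0,0,0,-0.48],[0,0,0,0,0,-0.48]]' && python3 drive.py '[[0,0,0,0,0,-0.48],[0,0,0,0,0,-0.48],[0,0,0,0,0,-0.48],[0,0,0,0,0,0],[0,0,0,0,0,0]]'
python3 - <<'E'
from h import *
from cell import robot
c=robot.read_camera("wrist");np.savez("w1.npz",**c);t=robot.read_camera("top");np.savez("top1.npz",**t)
print(robot.observe()["qpos"],c["fx"],c["pose"].round(4).tolist())
im=c["image"][:,:,::-1];print(proj(c,[.563,-.026,.094],1),proj(c,[.62,-.047,.094],1))
cv2.imwrite("pics/w1.png",im)
E
```

```text
time: 0.77
tool_pos: [0.4016, -0.2351, 0.4045]
tool_rot: [-3.141, 0.0, 0.422]
contact_force: [0.9, 0.1, 0.1]
opening: 0.0917
grip_force: 0.0
time: 1.43
tool_pos: [0.5661, -0.02, 0.4039]
tool_rot: [-3.14, -0.002, 0.544]
contact_force: [-1.4, -0.0, 0.7]
opening: 0.0918
grip_force: 0.0
time: 2.1
tool_pos: [0.5636, -0.0249, 0.4042]
tool_rot: [-3.141, -0.0, 1.508]
contact_force: [0.8, 0.6, -0.3]
opening: 0.092
grip_force: 0.0
time: 2.77
tool_pos: [0.5636, -0.0249, 0.3742]
tool_rot: [-3.141, -0.001, 2.468]
contact_force: [-0.2, -0.2, 0.2]
opening: 0.0918
grip_force: 0.0
time: 3.18
tool_pos: [0.5636, -0.0249, 0.3744]
tool_rot: [-3.141, -0.001, 2.818]
contact_force: [-0.1, -0.7, -0.3]
opening: 0.0916
grip_force: 0.0
[-1.80050200e-01  4.38239093e-01  1.46159926e+00 -1.09692145e-05
  1.24211446e+00 -1.42774108e+00] 309.70691628693146 [[0.3182, 0.9045, 0.284, 0.4865], [0.948, -0.3035, -0.0955, 0.001], [-0.0002, 0.2996, -0.9541, 0.3542], [0.0, 0.0, 0.0, 1.0]]
[316.2784276 197.7803011] [314.52054949 258.7561076 ]
```

View pics/w1.png

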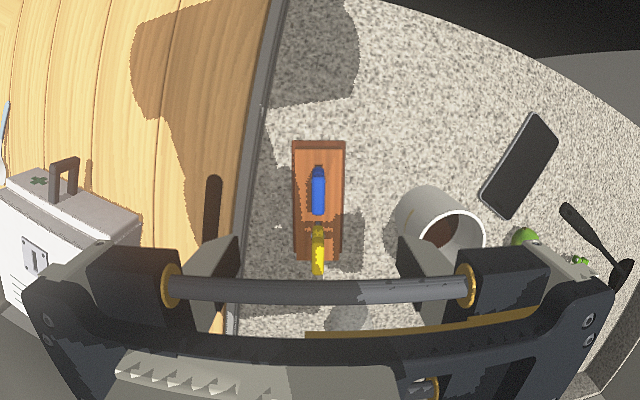

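Wrist view: the blue bow's top face is at about (318,197), the yellow bow at (318,250), the stand at (318,200), and nothing stands beside the fingers. I'll enlarge it.

Run:
```python
from h import *
c=load("w1.npz");im=c["image"][:,:,::-1]
cv2.imwrite("pics/w1c.png",cv2.resize(im[135:275,270:370],None,fx=4.2,fy=4.2,interpolation=cv2.INTER_CUBIC))
h=cv2.cvtColor(im.copy(),cv2.COLOR_BGR2HSV);m=((h[...,0]>100)&(h[...,0]<130)&(h[...,1]>130)&(h[...,2]>60)).astype(np.uint8)
for v in range(155,225,3):
    u=np.where(m[v,290:350])[0]
    if len(u):print(v,u.min()+290,u.max()+290,len(u),int(h[v,290+u,2].mean()),end=" | ")
```

```text
173 314 323 6 148 | 176 321 323 2 140 | 179 312 323 12 207 | 182 312 324 13 211 | 185 312 324 13 209 | 188 312 324 13 208 | 191 312 323 12 210 | 194 312 324 13 206 | 197 312 323 12 210 | 200 312 323 12 208 | 203 312 323 12 207 | 206 312 323 12 207 | 209 312 323 12 206 | 212 312 323 12 208 |
```

View pics/w1c.png

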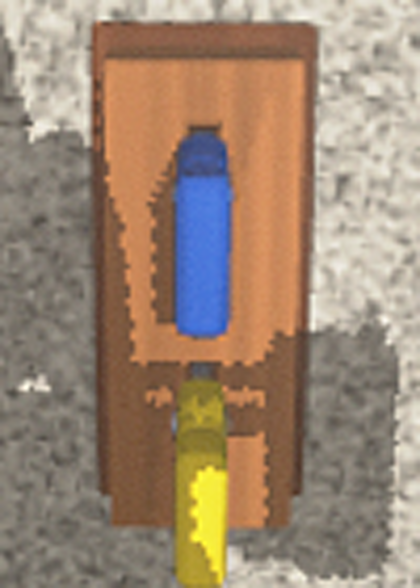

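The top face of the blue bow spans u 311.8–323.8 and v 176–214.8. It is square to the image, as is the stand.

Run:
```python
from h import *
from cell import robot
c=load("w1.npz");t=load("top0.npz");s=load("scene0.npz")
a=atz(ray(c,318.1,176,1),.094);b=atz(ray(c,317.6,214.8,1),.094);k=(a+b)/2
print(a,b,k,np.linalg.norm(a-b),np.arctan2(*(a-b)[1::-1]))
print("z from top+wrist",tri([ray(c,317.8,195.4,1),ray(t,255+83.5/5-.5,180+165.5/5-.5)]),tri([ray(c,317.8,195.4,1),ray(s,250+88.5/5-.5,178+74.5/5-.5)]))
# stand top edges
e=[atz(ray(c,270+x/4.2,135+y/4.2,1),.034) for x,y in((106,58),(305,58),(110,525),(288,525))]
print([q.round(4).tolist() for q in e])
o=robot.observe();p=o["tool_pos"];Rm=R.from_euler("xyz",o["tool_rot"]).as_matrix()
print(p,o["tool_rot"],"tool-axes to go",Rm.T@(np.r_[k[:2],.223]-p))
# lock from wrist
print(proj(c,[.517,-.345,.148],1),atz(ray(c,33,257,1),.148))
```

```text
[ 0.54485321 -0.01822573  0.094     ] [ 0.57851686 -0.02998294  0.094     ] [ 0.56168504 -0.02410434  0.094     ] 0.03565772799394665 2.805581590268961
z from top+wrist (array([ 0.56577437, -0.02524691,  0.07965045]), [0.3, 0.3]) (array([ 0.56269042, -0.02446777,  0.0907114 ]), [0.4, 0.4])
[[0.523, -0.0359, 0.034], [0.5387, 0.0109, 0.034], [0.6456, -0.0791, 0.034], [0.6615, -0.0319, 0.034]]
[ 0.56360837 -0.02493494  0.37451522] [-3.14153103e+00 -3.55006635e-04  2.81849074e+00] tool-axes to go [0.00203374 0.00018628 0.15151595]
[ 33.66741393 261.63813167] [ 0.51191079 -0.34117015  0.148     ]
```

Key centre is (0.5617,-0.0241), yaw 2.805, and the bow measures 35.7 mm long (36 expected). The mug is near the right finger, so I'll narrow the fingers before descending.

Converted, 0.03 m is 3, 0.02 m is 2, 0.0135 rad is 0.054.

```bash
python3 drive.py '[[0.2,0,0,0,0,0.054],[0,0,3,0,0,0],[0,0,3,0,0,0],[0,0,3,0,0,0],[0,0,3,0,0,0],[0,0,2,0,0,0],[0,0,1,0,0,0],[0,0,0,0,0,0]]' 0.04 && python3 drive.py '[[0,0,0,0,0,0],[0,0,0,0,0,0],[0,0,0,0,0,0],[0,0,0,0,0,0],[0,0,0,0,0,0],[0,0,0,0,0,0]]' 0.0 40
```

```text
time: 3.95
tool_pos: [0.561, -0.0242, 0.2226]
tool_rot: [-3.141, -0.004, 2.807]
contact_force: [-0.7, 0.2, 1.4]
opening: 0.0433
grip_force: 0.0
time: 4.45
tool_pos: [0.562, -0.0243, 0.2257]
tool_rot: [3.141, 0.002, 2.808]
contact_force: [-0.8, -0.5, 4.9]
opening: 0.0116
grip_force: 40.0
```

The bow is gripped (opening 11.6 mm). Next I lift straight out, turn to the unit's yaw and stop short of the lock to measure.

```bash
python3 drive.py '[[0,0,-2,0,0,0],[0,0,-3.5,0,0,0],[0,0,-4,0,0,0],[0,0,-4,0,0,0],[0,0,-4,0,0,0],[0,0,0,0,0,0],[-0.7,-3.53,0,0,0,0],[-0.7,-3.53,0,0,0,0]]' && python3 drive.py '[[-0.7,-3.53,0,0,0,0],[-0.7,-3.53,0,0,0,0],[-0.7,-3.53,0,0,0,0],[-0.7,-3.53,0,0,0,0],[-0.7,-3.53,0,0,0,0],[-0.7,-3.53,0,0,0,0],[0,0,0,0,0,0.4668],[0,0,0,0,0,0.4668]]' && python3 drive.py '[[0,0,0,0,0,0.4668],[0,0,0,0,0,0],[0,0,0,0,0,0],[0,0,0,0,0,0]]'
python3 - <<'E'
from h import *
from cell import robot
o=robot.observe();print(o["qpos"],o["tool_pos"],o["tool_rot"])
c=robot.read_camera("wrist");np.savez("w2.npz",**c)
im=c["image"][:,:,::-1]
L=proj(c,[.517,-.345,.148],1)
Rm=R.from_euler("xyz",o["tool_rot"]).as_matrix();tip=o["tool_pos"]+Rm@[0,0,.1917+.028];K=proj(c,tip,1)
print(L,K)
x0=int((L[0]+K[0])/2-100);y0=int((L[1]+K[1])/2-70);x0=max(x0,0);y0=max(y0,0);print(x0,y0)
cv2.imwrite("pics/w2c.png",cv2.resize(im[y0:y0+140,x0:x0+200],None,fx=4,fy=4,interpolation=cv2.INTER_CUBIC))
E
```

```text
time: 5.12
tool_pos: [0.5517, -0.0949, 0.4006]
tool_rot: [3.141, 0.002, 2.812]
contact_force: [0.2, -0.4, 0.2]
opening: 0.0119
grip_force: 40.0
time: 5.78
tool_pos: [0.5214, -0.3119, 0.3989]
tool_rot: [-3.141, -0.001, 2.566]
contact_force: [0.0, 0.4, 0.5]
opening: 0.0118
grip_force: 40.0
time: 6.12
tool_pos: [0.5223, -0.3093, 0.3996]
tool_rot: [-3.142, -0.0, 2.462]
contact_force: [-0.0, 0.6, -0.9]
opening: 0.0115
grip_force: 40.0
[-6.60836024e-01  4.97949881e-01  1.29200931e+00 -9.03069044e-05
  1.35168686e+00 -1.55185695e+00] [ 0.52229107 -0.30929578  0.39963036] [-3.14150351e+00 -5.17248589e-05  2.46183688e+00]
[279.42893147 229.81650821] [317.446295   223.90610755]
198 156
```

View pics/w2c.png

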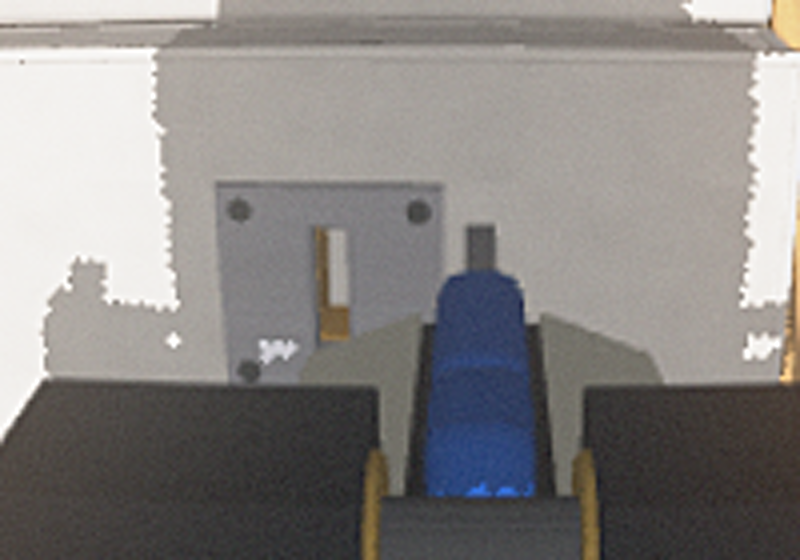

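Crop (4x, origin 198,156): the slot edges are at u 314–350 and v 227–341, so its centre is (331.5,284), with screws at (240,211), (419,213) and (249,371). The held key's wing shows at u 466–495 with its lower end at v 225.

Run:
```python
from h import *
from cell import robot
c=load("w2.npz");t=load("top0.npz");s=load("scene0.npz")
W=lambda x,y:ray(c,198+(x+.5)/4-.5,156+(y+.5)/4-.5,1)
o=robot.observe();p=o["tool_pos"];Rm=R.from_euler("xyz",o["tool_rot"]).as_matrix()
a=atz(W(330.5,227),.148);b=atz(W(333.5,341),.148);L=(a+b)/2
print("slot",a,b,L,np.linalg.norm(a-b),"yaw",np.arctan2(*(a-b)[1::-1]))
w=atz(W(314,260),.148)-atz(W(347,260),.148);print("width",np.linalg.norm(w))
sc=[atz(W(*q),.148) for q in((240,211),(419,213),(249,371))];print("screw centre",(sc[1]+sc[2])/2,np.linalg.norm(sc[0]-sc[1]),np.linalg.norm(sc[0]-sc[2]),"yaw",np.arctan2(*(sc[0]-sc[2])[1::-1]))
ts=ray(t,338+(227.5)/5-.5,170+277.5/5-.5);ss=ray(s,300+196.5/6-.5,215+227.5/6-.5)
wr=W(331.5,284);print("tri",tri([wr,ts]),tri([wr,ss]),tri([wr,ts,ss]))
for x,z in((.007,.2197),(.012,.2127),(.012,.2037)):
    print("key pt",x,4*(proj(c,p+Rm@[x,0,z],1)-[198,156])+1.5)
print("tool to go",Rm.T@(L-p))
```

```text
slot [ 0.5060268  -0.33443112  0.148     ] [ 0.52530029 -0.35062184  0.148     ] [ 0.51566354 -0.34252648  0.148     ] 0.025171541439379223 yaw 2.442902771606269
width 0.006724075713288621
screw centre [ 0.51714987 -0.34411092  0.148     ] 0.036021048639607214 0.03580132688917328 yaw 2.4447574485086156
tri (array([ 0.51713893, -0.34635703,  0.13828252]), [0.8, 0.8]) (array([ 0.5168686 , -0.34428286,  0.14326332]), [0.3, 0.3]) (array([ 0.51631801, -0.34490469,  0.14407289]), [1.0, 1.1, 0.4])
key pt 0.007 [479.33541219 235.53974846]
key pt 0.012 [479.30375653 221.97186787]
key pt 0.012 [479.26220033 241.24741226]
tool to go [-0.01575838 -0.02998788  0.25168725]
```

Slot width is 6.7 mm, screw spacing 36 mm, and triangulated z about 0.144 (0.148 expected); key and slot agree in the same view. Target is (0.5161,-0.3436) with yaw 2.444.

Converted, -0.0308 m is -3.08, -0.016 m is -1.6, 0.018 rad is 0.072.

```bash
python3 drive.py '[[-1.6,-3.08,0,0,0,0.072],[0,0,0,0,0,0],[0,0,1.5,0,0,0],[0,0,1.3,0,0,0],[0,0,0,0,0,0],[0,0,0,0,0,0]]' && python3 drive.py '[[0,0,0.4,0,0,0],[0,0,0.4,0,0,0],[0,0,0,0,0,0],[0,0,0,0,0,0]]' && python3 drive.py '[[0,0,0.3,0,0,0],[0,0,0,0,0,0],[0,0,0,0,0,0]]'
```

```text
time: 6.67
tool_pos: [0.5152, -0.3433, 0.3713]
tool_rot: [-3.142, -0.001, 2.441]
contact_force: [-0.2, -0.7, -0.8]
opening: 0.0115
grip_force: 40.0
time: 7.0
tool_pos: [0.5153, -0.3434, 0.3639]
tool_rot: [-3.142, 0.0, 2.441]
contact_force: [-0.3, 0.2, -1.0]
opening: 0.0118
grip_force: 40.0
time: 7.25
tool_pos: [0.5152, -0.3434, 0.3607]
tool_rot: [-3.142, -0.0, 2.44]
contact_force: [0.2, -0.3, -0.3]
opening: 0.0116
grip_force: 40.0
```

The tip is about 7 mm below the plate top with no contact force, so it is in the slot. I'll keep going down.

```bash
python3 drive.py '[[0,0,0.4,0,0,0],[0,0,0.4,0,0,0],[0,0,0,0,0,0],[0,0,0,0,0,0]]' && python3 drive.py '[[0,0,0.5,0,0,0],[0,0,0.4,0,0,0],[0,0,0,0,0,0],[0,0,0,0,0,0]]' && python3 drive.py '[[0,0,0.3,0,0,0],[0,0,0.2,0,0,0],[0,0,0,0,0,0],[0,0,0,0,0,0]]'
```

```text
time: 7.58
tool_pos: [0.5152, -0.3434, 0.3522]
tool_rot: [-3.142, -0.001, 2.44]
contact_force: [-0.5, 1.0, -0.8]
opening: 0.0113
grip_force: 40.0
time: 7.92
tool_pos: [0.5152, -0.3434, 0.3433]
tool_rot: [-3.142, -0.001, 2.44]
contact_force: [-0.7, 0.1, -0.1]
opening: 0.0114
grip_force: 40.0
time: 8.25
tool_pos: [0.5152, -0.3435, 0.3397]
tool_rot: [-3.141, 0.001, 2.44]
contact_force: [-1.6, 0.8, 4.8]
opening: 0.0117
grip_force: 40.0
```

The shoulder is on the plate at z 0.3397 (predicted 0.3397) with 4.8 N. Now the clockwise turn.

```bash
python3 drive.py '[[0,0,0.1,0,0,0.4],[0,0,0,0,0,0.48],[0,0,0,0,0,0.48],[0,0,0,0,0,0.48],[0,0,0,0,0,0.48],[0,0,0,0,0,0.48],[0,0,0,0,0,0.48],[0,0,0,0,0,0]]' && python3 -c "
from cell import robot
print(robot.observe()['torque'])" && python3 drive.py '[[0,0,0,0,0,0.48],[0,0,0,0,0,0.48],[0,0,0,0,0,0.48],[0,0,0,0,0,0.32],[0,0,0,0,0,0],[0,0,0,0,0,0]]' && python3 -c "
from cell import robot
print(robot.observe()['torque'])"
```

```text
time: 8.92
tool_pos: [0.5158, -0.3431, 0.3397]
tool_rot: [3.138, 0.002, 1.614]
contact_force: [1.0, 2.7, 8.7]
opening: 0.0117
grip_force: 40.0
[ 0.56579059 -0.26507944  0.02673101]
time: 9.42
tool_pos: [0.516, -0.3432, 0.3397]
tool_rot: [3.137, -0.0, 1.18]
contact_force: [2.1, 2.2, 7.8]
opening: 0.0116
grip_force: 40.0
[ 0.45715491 -0.44851518  0.02680125]
```

Converted, 0.05 rad is 0.2.

```bash
python3 drive.py '[[0,0,0,0,0,0.2],[0,0,0,0,0,0.2],[0,0,0,0,0,0],[0,0,0,0,0,0]]' && python3 -c "
from cell import robot
print(robot.observe()['torque'])" && python3 drive.py '[[0,0,0,0,0,0.2],[0,0,0,0,0,0.2],[0,0,0,0,0,0],[0,0,0,0,0,0]]' && python3 -c "
from cell import robot
print(robot.observe()['torque'])"
```

```text
time: 9.75
tool_pos: [0.516, -0.3432, 0.3397]
tool_rot: [3.137, -0.0, 1.081]
contact_force: [1.9, 1.8, 7.2]
opening: 0.0119
grip_force: 40.0
[ 0.39843781 -0.46655753  0.11491386]
time: 10.08
tool_pos: [0.516, -0.3433, 0.3397]
tool_rot: [3.137, -0.0, 0.982]
contact_force: [1.5, 2.0, 7.0]
opening: 0.0125
grip_force: 40.0
[ 0.34593608 -0.42978076  0.93036873]
```

Torque rises to 0.93 N m after about 1.4 rad, so the key is at its stop. I'll ease off slightly, release, raise, turn back and move over the pull.

```bash
python3 drive.py '[[0,0,0,0,0,-0.2],[0,0,0,0,0,0]]' && python3 drive.py '[[0,0,0,0,0,0],[0,0,0,0,0,0],[0,0,0,0,0,0],[0,0,0,0,0,0]]' 0.05 && python3 drive.py '[[0,0,-2,0,0,0],[0,0,-4,0,0,0],[0,0,-4,0,0,0],[0,0,0,0,0,-0.48],[0,0,0,0,0,-0.48],[0,0,0,0,0,-0.48],[0,0,0,0,0,-0.48],[0,0,0,0,0,-0.48]]' && python3 drive.py '[[0,0,0,0,0,-0.48],[0,0,0,0,0,-0.48],[0,0,0,0,0,-0.48],[0,0,0,0,0,-0.48],[0,0,0,0,0,-0.48],[0,0,0,0,0,-0.48],[0,0,0,0,0,-0.36],[0,0,0,0,0,0]]' && python3 drive.py '[[3.4,0,0,0,0,0],[3.4,0,0,0,0,0],[3.5,0,0,0,0,0],[0,0,0,0,0,0],[0,0,0,0,0,0],[0,0,0,0,0,0]]'
python3 - <<'E'
from h import *
from cell import robot
o=robot.observe();print(o["qpos"],o["tool_pos"],o["tool_rot"])
c=robot.read_camera("wrist");np.savez("w3.npz",**c)
im=c["image"][:,:,::-1];K=proj(c,[.4371,-.2771,.116],1);print(K)
cv2.imwrite("pics/w3.png",cv2.resize(im[150:350,200:440],None,fx=3,fy=3,interpolation=cv2.INTER_CUBIC))
E
```

```text
time: 10.25
tool_pos: [0.516, -0.3433, 0.3397]
tool_rot: [3.137, -0.0, 1.034]
contact_force: [1.5, 1.4, 7.6]
opening: 0.0118
grip_force: 40.0
time: 10.58
tool_pos: [0.5151, -0.3435, 0.3373]
tool_rot: [-3.141, -0.0, 1.03]
contact_force: [0.5, 0.4, -0.4]
opening: 0.034
grip_force: 0.0
time: 11.25
tool_pos: [0.5151, -0.3436, 0.4374]
tool_rot: [-3.141, -0.0, 1.636]
contact_force: [-0.8, -0.9, -0.1]
opening: 0.0502
grip_force: 0.0
time: 11.92
tool_pos: [0.5152, -0.3436, 0.4373]
tool_rot: [-3.141, -0.001, 2.443]
contact_force: [-0.6, -0.6, 0.3]
opening: 0.05
grip_force: 0.0
time: 12.42
tool_pos: [0.4369, -0.2774, 0.4383]
tool_rot: [-3.141, 0.002, 2.438]
contact_force: [0.7, 0.1, -0.2]
opening: 0.05
grip_force: 0.0
[-7.13844257e-01  3.03045709e-01  1.48609240e+00 -1.12558751e-04
  1.35040247e+00 -1.58137604e+00] [ 0.43690736 -0.2774067   0.43833121] [-3.14146106e+00  2.05079315e-03  2.43835273e+00]
[317.89152745 184.76374092]
```

View pics/w3.png

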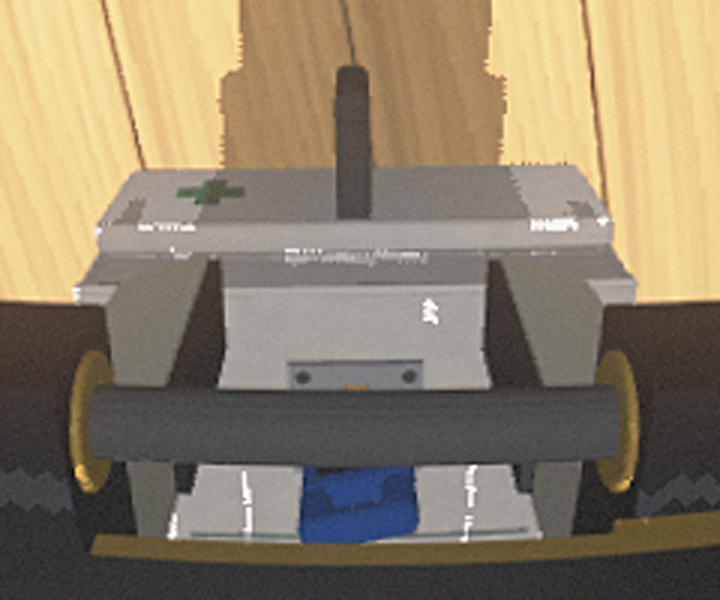

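The pull's top bar is centred at crop u 353, which is 317.5 in the full image (317.9 predicted), with its front edge at crop v 93. The blue bow shows turned, at crop (360,505). The prediction holds, so I'll descend and pinch.

Converted, 0.04 m is 4, 0.03 m is 3, -0.005 rad is -0.02.

```bash
python3 drive.py '[[-0.1,0,3,0,0,-0.02],[0,0,4,0,0,0],[0,0,4,0,0,0],[0,0,3,0,0,0],[0,0,2,0,0,0],[0,0,1.2,0,0,0],[0,0,0,0,0,0],[0,0,0,0,0,0]]' && python3 drive.py '[[0,0,0,0,0,0],[0,0,0,0,0,0],[0,0,0,0,0,0],[0,0,0,0,0,0],[0,0,0,0,0,0],[0,0,0,0,0,0]]' 0.0 45 && python3 drive.py '[[0,0,-0.2,0,0,0],[0,0,-0.2,0,0,0],[0,0,-0.2,0,0,0],[0,0,-0.2,0,0,0],[0,0,0,0,0,0],[0,0,0,0,0,0]]'
```

```text
time: 13.13
tool_pos: [0.438, -0.2784, 0.2651]
tool_rot: [-3.142, -0.001, 2.444]
contact_force: [0.0, 0.3, 0.1]
opening: 0.05
grip_force: 0.0
time: 13.63
tool_pos: [0.4373, -0.2777, 0.2661]
tool_rot: [-3.142, 0.001, 2.445]
contact_force: [-0.1, 0.1, -0.2]
opening: 0.0146
grip_force: 0.0
time: 14.13
tool_pos: [0.437, -0.278, 0.2737]
tool_rot: [-3.141, -0.0, 2.445]
contact_force: [-3.1, -4.8, -5.2]
opening: 0.0115
grip_force: 45.0
```

Fz is -5.2 N, so the drawer is hanging from the grip. Lift 1 mm more and draw out.

```bash
python3 drive.py '[[0,0,-0.1,0,0,0],[0,0,0,0,0,0],[0.3,0,0,0,0,0],[0.4,0,0,0,0,0],[0.5,0,0,0,0,0],[0,0,0,0,0,0]]' && python3 drive.py '[[0.8,0,0,0,0,0],[0.8,0,0,0,0,0],[0.8,0,0,0,0,0],[0.8,0,0,0,0,0],[0.8,0,0,0,0,0],[0.7,0,0,0,0,0],[0.7,0,0,0,0,0],[0,0,0,0,0,0]]'
```

```text
time: 14.63
tool_pos: [0.4272, -0.2699, 0.2745]
tool_rot: [-3.14, -0.002, 2.445]
contact_force: [-5.4, -4.7, -4.6]
opening: 0.0119
grip_force: 45.0
time: 15.3
tool_pos: [0.3853, -0.2351, 0.2746]
tool_rot: [-3.14, -0.002, 2.446]
contact_force: [-7.1, -5.4, -6.1]
opening: 0.0116
grip_force: 45.0
```

Drawn out about 67 mm with low forces. Let it down, release, rise and look.

Converted, 0.003 m is 0.3, 0.0025 m is 0.25.

```bash
python3 drive.py '[[0,0,0.3,0,0,0],[0,0,0.3,0,0,0],[0,0,0.25,0,0,0],[0,0,0,0,0,0],[0,0,0,0,0,0]]' && python3 drive.py '[[0,0,0,0,0,0],[0,0,0,0,0,0],[0,0,0,0,0,0],[0,0,0,0,0,0],[0,0,0,0,0,0]]' 0.05 && python3 drive.py '[[0,0,-2,0,0,0],[0,0,-3,0,0,0],[0,0,-4,0,0,0],[0,0,-4,0,0,0],[0,0,-3,0,0,0],[0,0,0,0,0,0],[0,0,0,0,0,0]]'
python3 - <<'E'
from h import *
from cell import robot
c=robot.read_camera("wrist");t=robot.read_camera("top");s=robot.read_camera("scene")
a=c["image"][60:360,120:520];b=t["image"][130:280,230:480];d=s["image"][150:320,230:390]
f=lambda im,k:cv2.resize(im,None,fx=k,fy=k,interpolation=cv2.INTER_CUBIC)
I=np.zeros((600,800,3),np.uint8);I[:300,:400]=a;I[300:600,:500]=f(b,2);x=f(d,1.75)[:,:280];I[:x.shape[0],400:400+x.shape[1]]=x
cv2.imwrite("pics/end.png",I[:,:,::-1])
E
```

```text
time: 15.72
tool_pos: [0.3861, -0.2358, 0.2663]
tool_rot: [-3.14, -0.001, 2.446]
contact_force: [-5.5, -6.7, -3.9]
opening: 0.0118
grip_force: 45.0
time: 16.13
tool_pos: [0.3868, -0.2352, 0.2665]
tool_rot: [3.141, 0.001, 2.445]
contact_force: [-0.3, 1.0, 0.1]
opening: 0.0404
grip_force: 0.0
time: 16.72
tool_pos: [0.3868, -0.2352, 0.4278]
tool_rot: [3.142, 0.004, 2.445]
contact_force: [-0.4, 0.4, -0.8]
opening: 0.0499
grip_force: 0.0
```

View pics/end.png

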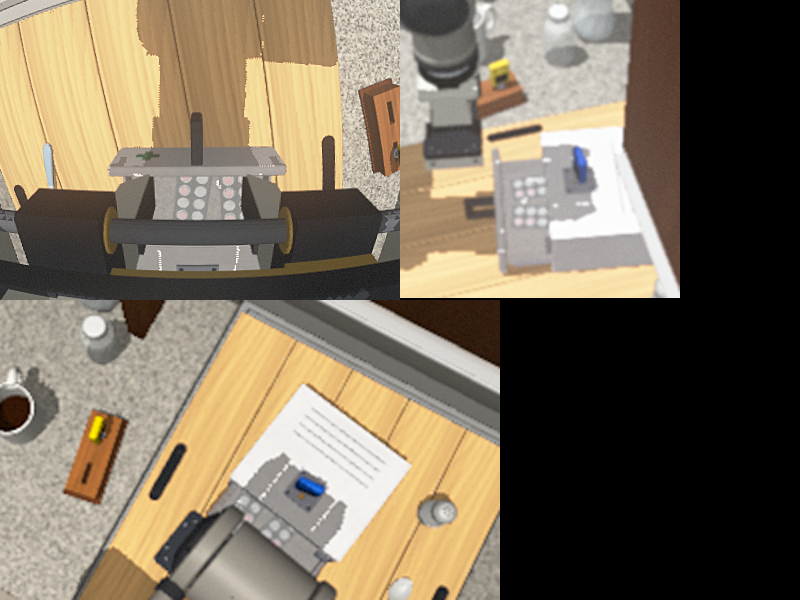

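The drawer is out with its blister packs showing (wrist panel 205,200; scene panel 520,205). The blue key stands turned in the lock (top panel 308,485), and the yellow key is in the stand with the mug, bottle and salt undisturbed. The gripper is clear of everything.

```bash
python3 -c "
from cell import robot
print(robot.hand_in())"
```

```text
the job is handed in; nothing more can be done
None
```

The job is handed in at about 17 s of robot time: the blue key is home in the lock and turned clockwise to its stop, the drawer is drawn out about 65 mm, and in the final pictures the yellow key is in the stand and the other things in view had not moved.

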